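# Put away the microscope parts after class

## Robot

A 7-joint arm with a two-finger parallel gripper is mounted at the origin on the work surface. World frame = base frame: x ahead of the robot, y to its left, z up, the work surface at z = 0. Lengths are in m, angles in rad, forces in N, time in s.
With the tool pointing down it reaches from about 0.425 to 0.95 m from the base axis. Payload 16.7 kg.
Tool frame: the origin (TCP) lies midway between the tips of the shut fingers; the grasp point (between the pads) lies manip.pinch_z behind it (manip.pinch_z is the distance from the TCP to the grasp point, in m); z points along the fingers, y is the direction in which the jaws open and shut (so a half turn about z gives the same grasp; the last joint's range is limited). The gripper opens to 94 mm and grips with 3 to 60 N. Pads are 16 mm wide; open, the fingers measure 119 mm over their backs; the gripper's body (75 mm by 177 mm) begins 78 mm behind the grasp point.
Start: joints at [-1.429, 0.426, 0.074, 1.606, -0.034, 1.111, -0.067], TCP at [0.194, 0.646, 0.205] pointing down, gripper open.
Joint ranges: [-2.85, 2.85], [-0.5, 2.14], [-1.23, 1.37], [0.21, 2.46], [-1.02, 4.16], [0.16, 2.05], [-2.73, 2.73]. Speed limits (rad/s): [1.89, 1.89, 2.39, 2.39, 3.01, 3.01, 3.01].

## Interface

Orientations are given as a rotation vector (axis times angle).
In Python, from cell import manip gives the robot as it stands.
- The arm moves only by the tool arm_command, never from a script. Its argument "rows" is a list that holds one entry, the list of rows, each a list of 5 numbers: the shift along the tool's x, y, z as a fraction of full scale, then the turn about the tool's z as a fraction of full scale, then the opening, from -1 (shut) to 1 (fully open). In form: [[[tx, ty, tz, turn, hand], ...]]. A call has 1 to 10 rows; each row shifts and turns the commanded pose from where the row before left it, along the tool's axes as they then stand; what a row does not reach is not made up. Full scale, the value 1, is 150 mm for a shift and pi rad for a turn. A row lasts 1/12 s, in which the tool goes at most 41.7 mm and 7.16 degrees, less where a joint would pass 70% of its speed; a pose out of reach is approached as far as the arm can. A call with a number of a shift or a turn outside -1 to 1 is refused whole. A call with a gripper value outside its range is refused whole. The fingers move at their own pace and stop on an object; "force" is the grip in N (left out, the last holds). Time passes only in rows, so rows that do not move let the fingers close. It gives the time, the measured TCP pose, the force and the opening at its end, in the units of the state.
- manip.state(): the state, without advancing time (a new reading comes with each control period).
- manip.capture(name): name is "side" or "top" or "wrist"; returns a dict with "color" (384x512x3 uint8, blue, green, red), "z_map" (384x512 float32, m along the optical axis (not along the pixel's ray), 0 where there is no reading), "K" (3x3 intrinsics, pixels), "k1" (the pictures are not rectified: a ray, as slopes to the right and down, at radius r is drawn at 1 + k1 r^2 times it, then the intrinsics apply), "extrinsics" (4x4, takes a point from camera to world coordinates). Camera axes: x right, y up, looking along -z (the intrinsics and any distortion apply to the point x, -y, -z); pixel columns grow to the right and rows downward; lengths in m; the calibration is good to about 2 mm. A picture is of the moment at which its call begins.
- manip.hand_in(): hands the job in, once; it reports no verdict.
Trained networks look in a picture, given as the dict that the camera call returned (one of the last four; its "shot" number tells which), for a name from the list of things; names that differ only in an ending like _2 or _b are one class to them, and where a whole thing is asked for, a point or a joint stands for the part that bears it (a point fixed in the world has none). Each returns a list of dicts, best first, with "conf" (0 to 1); they miss things now and then, are a little off and sometimes report something else, mostly with a low value. They report only what shows in the picture. A call takes as long as a camera call. They do not tell look-alikes from the thing itself.
- manip.cut_out(picture, query): "pixels" (384x512 bool, what is visible of it) and "point" ([column, row] in pixels, amid what is visible of it).
The state is a dict: "time_s": time; "qpos": joint angles; "qd": joint speeds; "joint_efforts": joint torques, N m; "tool_pos": TCP position; "ee_rot": TCP orientation; "ft_force": force on the tool from outside, world axes, zero at the start; "ft_torque": the same for the moment, N m; "grip_width": finger opening in m.
Only numpy, scipy, OpenCV 4.12 (cv2) and the standard library are available. Lean on these libraries where they do the work, as an engineer would, in place of code of your own. Each camera call takes 0.05 s, during which the arm holds its last target.

## Task

Class is over: put the loose microscope parts away. The two black eyepieces go into the green tray and the two silvery objective lenses into the yellow tray, one in each bay and standing upright on the tray floor, and the closed sample dish goes flat in the blue tray. Set each part down gently rather than dropping it, leave the bottle and the drinking glass where they stand, and let go of everything at the end.

Things in the scene. Friction and masses are not known exactly. Their poses are not given: they have to be found in the camera images.
- eyepiece_white_center (a point): eyepiece of a microscope, a black upright round barrel 50 mm high, 40 mm in diameter up to 36 mm above its foot, then narrowing to 30 mm at the top with a glass lens; a coloured band (white) runs round the barrel just below the shoulder. About 80 g. This point: its centre, half-way up (25 mm above its underside), z up along the barrel
- eyepiece_orange_center (a point): eyepiece of a microscope, a black upright round barrel 50 mm high, 40 mm in diameter up to 36 mm above its foot, then narrowing to 30 mm at the top with a glass lens; a coloured band (orange) runs round the barrel just below the shoulder. About 80 g. This point: its centre, half-way up (25 mm above its underside), z up along the barrel
- objective_red_center (a point): objective lens of a microscope, a silvery steel upright round barrel 48 mm high, 32 mm in diameter up to 33 mm above its foot, then narrowing to a 14 mm nose at the top; a coloured band (red) runs round the barrel just below the shoulder. About 90 g. This point: its centre, half-way up (24 mm above its underside), z up along the barrel
- objective_blue_center (a point): objective lens of a microscope, a silvery steel upright round barrel 48 mm high, 32 mm in diameter up to 33 mm above its foot, then narrowing to a 14 mm nose at the top; a coloured band (blue) runs round the barrel just below the shoulder. About 90 g. This point: its centre, half-way up (24 mm above its underside), z up along the barrel
- dish_center (a point): closed round flat sample dish of plastic with a dark wine-red lid, 54 mm in diameter, 20 mm high, about 50 g. This point: its centre, half-way up (10 mm above its underside), z up
- green_tray: green plastic tray, fixed to the table, 126 x 126 mm outside, 18 mm high, open above, walls 4 mm and floor 4 mm thick. Origin: centre of its underside, on the table; x and y along its sides, z up. One divider wall (4 mm thick, as high as the rim) lies along the tray's x axis at y = 0 and parts it into two equal bays, each 118 mm (along x) by 57 mm (along y), whose centres lie 30.5 mm to the +y and the -y side of the origin
- yellow_tray: yellow plastic tray, fixed to the table, 126 x 126 mm outside, 18 mm high, open above, walls 4 mm and floor 4 mm thick. Origin: centre of its underside, on the table; x and y along its sides, z up. One divider wall (4 mm thick, as high as the rim) lies along the tray's x axis at y = 0 and parts it into two equal bays, each 118 mm (along x) by 57 mm (along y), whose centres lie 30.5 mm to the +y and the -y side of the origin
- blue_tray: blue plastic tray, fixed to the table, 126 x 126 mm outside, 18 mm high, open above, walls 4 mm and floor 4 mm thick. Origin: centre of its underside, on the table; x and y along its sides, z up. No divider: one open space of 118 x 118 mm
- bottle_center (a point): bystander: green bottle standing on the table beside the trays, 64 mm in diameter, 185 mm high, loose. This point: on its axis, 92 mm above the table; z up
- tumbler_center (a point): bystander: drinking glass standing on the table beside the trays, 68 mm in diameter at the rim, 85 mm high, loose. This point: on its axis, 42 mm above the table; z up
Things that resemble listed ones, but are neither listed nor needed, are in the scene too. Several things look just like the blue_tray: the one meant starts farthest from the robot's base.

How it is judged:
By the outcome, as a careful person would: the job done as asked, in the order asked, and still so for the second after the job is handed in, with the robot touching nothing.
It also fails if it takes over 112 s, if anything falls off the work surface, if the arm or the gripper's body presses on something with over 40 N, if the wrist force passes 120 N, or if a joint passes its speed limit or range.

## Working session

There is one attempt and no reset: what is moved stays moved. The work goes in short steps, Python scripts to look and compute and a tool call to move; the robot and the scene stay as the last step left them, time stands still between calls to the robot, and variables do not carry over. Pictures are saved under pics/ and viewed, and the job is handed in when it is done.

Besides the shell and the picture viewer there is one more tool, called after "Request:" as name([rows], argument=value, ...), one row to a line, values as JSON. arm_command: Moves the arm, as the interface text tells. Its arguments: {"type":"object","properties":{"rows":{"type":"array","items":{"type":"array","items":{"type":"array","items":{"type":"number","minimum":-1,"maximum":1}}}},"force":{"type":"number"}},"required":["rows"]}

```bash
ls; mkdir -p pics; python3 - <<'E'
from cell import manip
import cv2
print(manip.state()); print(manip.pinch_z)
for n in ("top","side","wrist"):
    p=manip.capture(n); cv2.imwrite(f"pics/{n}0.png",p["color"]); print(n,p["K"],p["k1"],p["extrinsics"])
E
```

```text
pics
{'time_s': 0.0, 'qpos': array([-1.42847008,  0.42670977,  0.07384815,  1.60656717, -0.03407705,
        1.11079474, -0.06713325]), 'qd': array([-0.00077544, -0.00153969, -0.00196765, -0.00018968, -0.0002582 ,
        0.00135484, -0.00157258]), 'joint_efforts': array([ 4.87151683e-04, -9.35809565e+01,  3.66678648e+00, -4.54188323e+01,
       -4.88957064e-02,  1.99645251e-02,  1.30389944e-04]), 'tool_pos': array([0.1941126 , 0.64605482, 0.20480795]), 'ee_rot': array([-4.56843691e-01, -3.10812704e+00,  1.91323787e-03]), 'ft_force': array([ 0.08960113, -0.73982339,  0.3285206 ]), 'ft_torque': array([ 0.00753138,  0.02151299, -0.00963394]), 'grip_width': 0.09403180350402905}
0.0188
top [[373.99440814   0.         253.99562584]
 [  0.         373.99440814 199.81131385]
 [  0.           0.           1.        ]] -0.10476030378938447 [[-0.0162071   0.99042315 -0.13711057  0.30087013]
 [-0.99971158 -0.01848208 -0.01533551 -0.01187823]
 [-0.01772274  0.13682248  0.99043703  1.35470204]
 [ 0.          0.          0.          1.        ]]
side [[348.26924455   0.         254.02440461]
 [  0.         348.26924455 194.80916167]
 [  0.           0.           1.        ]] -0.0003842082137281333 [[ 0.84913412  0.27175129 -0.4529045   0.03694585]
 [-0.52781931  0.46815519 -0.70868717 -0.66267205]
 [ 0.01944294  0.84082219  0.54096212  0.58680676]
 [ 0.          0.          0.          1.        ]]
wrist [[289.62740267   0.         252.37856059]
 [  0.         289.62740267 190.28041316]
 [  0.           0.           1.        ]] -0.04501280260908163 [[ 0.28767906 -0.9183401  -0.27183125  0.11359603]
 [ 0.95772501  0.27528775  0.08354318  0.67017245]
 [-0.00188924 -0.28437321  0.9587118   0.38400511]
 [ 0.          0.          0.          1.        ]]
```

View pics/top0.png

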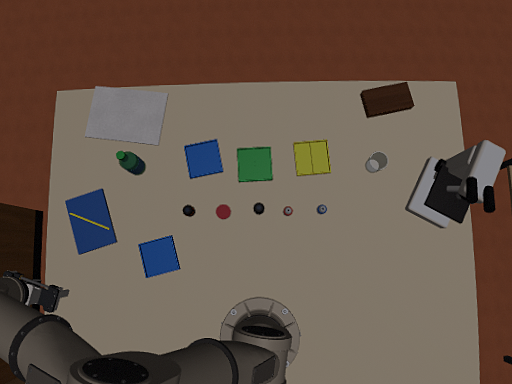

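View pics/side0.png

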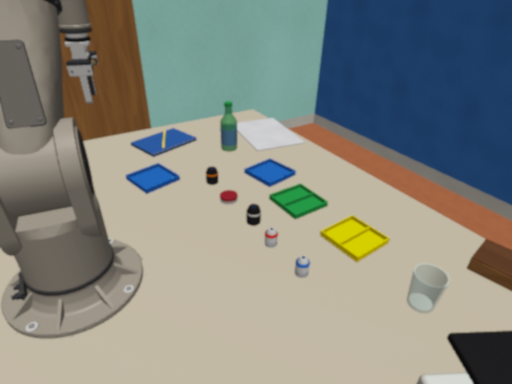

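View pics/wrist0.png

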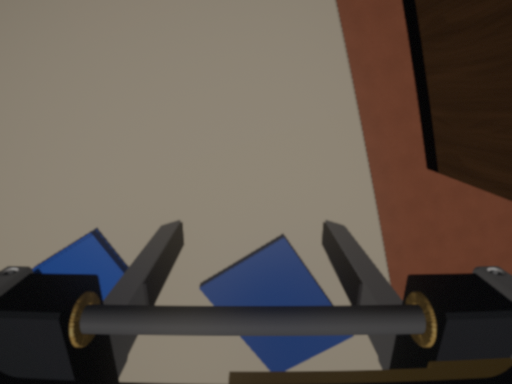

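Top view: the loose parts are in a row: orange eyepiece (189,210), dish (223,211), white eyepiece (259,208), red objective (288,211) and blue objective (322,209). The green tray is at (255,164) and the yellow one at (312,158). The blue trays are at (204,158), which is the far one, and (160,256), which is near. The blue book at (91,220) is a look-alike. So are the eyepieces on the microscope at about (470,190).

```bash
cat > h.py <<'E'
from cell import manip
import numpy as np, cv2
from scipy.spatial.transform import Rotation as R
def deproj(p,uv,z):
    K=p["K"]; d=np.array([p["k1"],0,0,0,0],float)
    s=cv2.undistortPoints(np.asarray(uv,float).reshape(-1,1,2),K,d).reshape(-1,2)
    z=np.asarray(z).reshape(-1)
    c=np.stack([s[:,0]*z,-s[:,1]*z,-z],1)
    E=p["extrinsics"]; return c@E[:3,:3].T+E[:3,3]
def cloud(p,m):
    r,c=np.nonzero(m&(p["z_map"]>0)); return deproj(p,np.stack([c,r],1),p["z_map"][r,c])
def circ(P):  # xy centre: min enclosing circle
    (x,y),r=cv2.minEnclosingCircle(P[:,:2].astype(np.float32)); return x,y,r
def rect(P):
    (c,s,a)=cv2.minAreaRect(P[:,:2].astype(np.float32)); return np.round(c,4),np.round(s,4),round(a,1)
E
python3 - <<'E'
from h import *
for n in ("top","side"):
    p=manip.capture(n)
    print(n)
    for q in ["eyepiece_white_center","eyepiece_orange_center","objective_red_center","objective_blue_center","dish_center","green_tray","yellow_tray","blue_tray","bottle_center","tumbler_center"]:
        for d in manip.cut_out(p,q):
            if d["conf"]<.3: continue
            P=cloud(p,d["pixels"])
            if len(P)<5: continue
            z=P[:,2]; zt=np.percentile(z,97)
            out=[q,round(d["conf"],2),np.round(d["point"]),len(P),"z",np.round(np.percentile(z,[3,50,97]),3)]
            if 'tray' in q: out+=["rect",rect(P)]
            else:
                T=P[z>zt-0.012]; out+=["circ",np.round(circ(P),4),"topmean",np.round(T.mean(0),4)]
            print(*out)
p=manip.capture("top"); cv2.imwrite("pics/crop.png",cv2.resize(p["color"][130:280,60:400],None,fx=2.3,fy=2.3,interpolation=cv2.INTER_CUBIC))
E
```

```text
top
eyepiece_white_center 0.58 [258. 209.] 102 z [0.031 0.048 0.054] circ [ 0.4559 -0.0052  0.0201] topmean [ 0.4548 -0.0058  0.0494]
eyepiece_orange_center 0.45 [190. 212.] 120 z [0.005 0.046 0.054] circ [0.4517 0.2438 0.0202] topmean [0.4516 0.2436 0.049 ]
objective_blue_center 0.62 [321. 206.] 85 z [0.002 0.039 0.051] circ [ 0.449  -0.2346  0.0205] topmean [ 0.4473 -0.2303  0.0447]
objective_blue_center 0.57 [222. 209.] 182 z [0.015 0.021 0.025] circ [0.4491 0.1212 0.0293] topmean [0.447  0.1206 0.0207]
dish_center 0.59 [222. 210.] 189 z [0.009 0.021 0.025] circ [0.4468 0.1206 0.0276] topmean [0.4469 0.1204 0.0207]
green_tray 0.7 [252. 165.] 1121 z [-0.001  0.005  0.02 ] rect (array([0.6218, 0.006 ]), array([0.1267, 0.1217]), 2.4)
yellow_tray 0.91 [310. 156.] 1185 z [-0.001  0.005  0.02 ] rect (array([ 0.6437, -0.2077]), array([0.1339, 0.1341]), 3.0)
blue_tray 0.64 [207. 162.] 1165 z [-0.001  0.005  0.02 ] rect (array([0.6465, 0.197 ]), array([0.1335, 0.1324]), 12.1)
blue_tray 0.57 [158. 258.] 1179 z [-0.001  0.004  0.019] rect (array([0.2855, 0.3574]), array([0.1264, 0.1318]), 13
[... 1123 characters left out ...]
ay 0.9 [354. 239.] 1868 z [0.001 0.005 0.018] rect (array([ 0.6534, -0.1972]), array([0.1541, 0.1448]), 4.1)
blue_tray 0.75 [269. 174.] 868 z [0.001 0.005 0.018] rect (array([0.6563, 0.21  ]), array([0.1553, 0.1575]), 10.7)
blue_tray 0.61 [152. 178.] 946 z [0.001 0.005 0.017] rect (array([0.2895, 0.3552]), array([0.1266, 0.13  ]), 14.6)
bottle_center 0.86 [227. 129.] 725 z [-0.369  0.081  0.182] circ [1.0544 1.2209 0.9247] topmean [0.6206 0.4379 0.1797]
bottle_center 0.38 [270. 173.] 891 z [-0.     0.005  0.018] circ [0.6563 0.1895 0.0926] topmean [0.6464 0.1884 0.0122]
tumbler_center 0.59 [424. 283.] 1502 z [0.006 0.06  0.085] circ [ 0.6369 -0.433   0.0617] topmean [ 0.6084 -0.4315  0.0805]
```

View pics/crop.png

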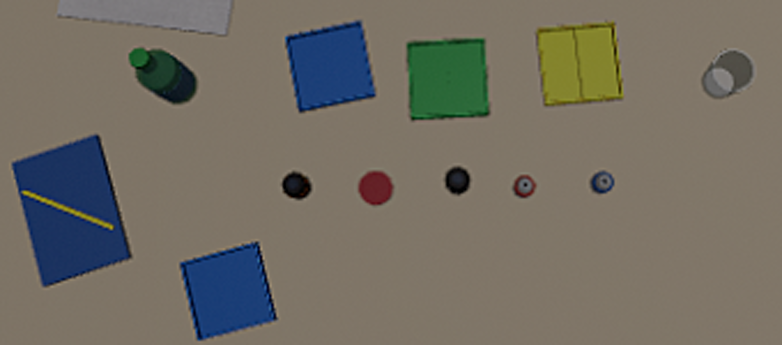

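```bash
python3 - <<'E'
from h import *
import math
p=manip.capture("top"); s=manip.capture("side")
def planexy(p,uv,zw):
    E=p["extrinsics"]; a=deproj(p,uv,np.ones(len(uv))); o=E[:3,3]; d=a-o
    t=(zw-o[2])/d[:,2]; return (o+d*t[:,None])[:,:2]
for q,c in (("green_tray",(.622,.0)),("yellow_tray",(.642,-.208)),("blue_tray",(.646,.193))):
  for pic in (p,s):
    m=None
    for d in manip.cut_out(pic,q):
        P=cloud(pic,d["pixels"]);
        if len(P)>300 and np.hypot(*(np.median(P[:,:2],0)-c))<.05: m=d["pixels"];break
    if m is None: print(q,"none");continue
    P=cloud(pic,m); top=P[(P[:,2]>.0145)&(P[:,2]<.022)]
    # by colour: refine with saturated pixels in dilated mask
    hsv=cv2.cvtColor(pic["color"],cv2.COLOR_BGR2HSV)
    mm=cv2.dilate(m.astype(np.uint8),np.ones((7,7)))>0
    h0=np.median(hsv[m][:,0]); mm&=(abs(hsv[...,0].astype(int)-h0)<10)&(hsv[...,1]>140)
    r,cc=np.nonzero(mm); X=planexy(pic,np.stack([cc,r],1),.018)
    print(q,"colour rect on z=.018",rect(X),"rimpts",len(top),rect(top))
    a=math.radians(rect(X)[2])
    loc=(top[:,:2]-rect(top)[0])@np.array([[math.cos(a),-math.sin(a)],[math.sin(a),math.cos(a)]])
    ins=loc[(abs(loc)<.045).all(1)]; print("  inside rim pts",len(ins),"std along rot-x,rot-y",ins.std(0) if len(ins) else None, ins.mean(0) if len(ins) else None)
c=s["color"][115:265,235:395]; cv2.imwrite("pics/sidecrop.png",cv2.resize(c,None,fx=4.5,fy=3.9,interpolation=cv2.INTER_CUBIC))
E
```

```text
green_tray colour rect on z=.018 (array([0.6185, 0.0061]), array([0.1243, 0.1204]), 2.3) rimpts 147 (array([0.6218, 0.0056]), array([0.127 , 0.1225]), 2.3)
  inside rim pts 19 std along rot-x,rot-y [0.0260736  0.00096663] [-0.00123197  0.00243859]
green_tray colour rect on z=.018 (array([ 0.6113, -0.0052]), array([0.1275, 0.129 ]), 2.4) rimpts 211 (array([0.6223, 0.0049]), array([0.1279, 0.1273]), 2.5)
  inside rim pts 27 std along rot-x,rot-y [0.02644605 0.0017768 ] [-0.0005788   0.00017592]
yellow_tray colour rect on z=.018 (array([ 0.6404, -0.2054]), array([0.1266, 0.1252]), 4.5) rimpts 149 (array([ 0.6417, -0.2049]), array([0.1242, 0.1267]), 4.3)
  inside rim pts 25 std along rot-x,rot-y [0.02567859 0.00135658] [-0.00304208  0.000271  ]
yellow_tray colour rect on z=.018 (array([ 0.6326, -0.2135]), array([0.1367, 0.1303]), 4.1) rimpts 337 (array([ 0.6424, -0.2067]), array([0.1296, 0.1268]), 4.1)
  inside rim pts 37 std along rot-x,rot-y [0.0269428  0.00165446] [-0.00086279  0.0001487 ]
blue_tray none
blue_tray colour rect on z=.018 (array([0.6358, 0.1802]), array([0.1304, 0.1301]), 10.9) rimpts 141 (array([0.6471, 0.1938]), array([0.1295, 0.1284]), 11.3)
  inside rim pts 0 std along rot-x,rot-y None None
```

View pics/sidecrop.png

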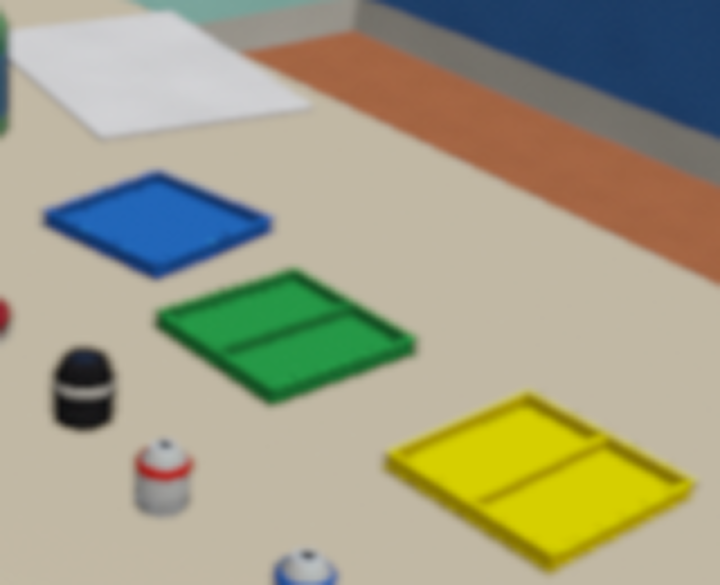

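Request:
arm_command([
  [[0,0,0,0.0394,1],[0,0,0,0.0394,1],[0,0,0,0.0394,1],[0,0,0,0.0394,1],[0,0,0,0.0394,1],[0,0,0,0.0394,1],[0,0,0,0.0394,1],[0,0,0,0.0394,1],[0,0,0,0.0394,1],[0,0,0,0.0394,1]],
], force=15)

```text
time_s: 2.53
tool_pos: [0.1942, 0.6465, 0.2055]
ee_rot: [-2.182, -2.26, 0.0]
ft_force: [-0.8, -0.3, -0.8]
grip_width: 0.0937
```

```bash
cat >> h.py <<'E'
from scipy.optimize import least_squares
def fitc(P,r,zlo,zhi,c0):
    Q=P[(P[:,2]>zlo)&(P[:,2]<zhi)&(np.hypot(P[:,0]-c0[0],P[:,1]-c0[1])<r+.015)]
    if len(Q)<8: return None,len(Q)
    f=lambda c: np.hypot(Q[:,0]-c[0],Q[:,1]-c[1])-r
    s=least_squares(f,c0,loss="soft_l1",f_scale=.002); return np.round(s.x,4),len(Q)
def st():
    s=manip.state(); M=R.from_rotvec(s["ee_rot"]).as_matrix()
    print("t",round(s["time_s"],2),"tcp",np.round(s["tool_pos"],4),"yang",round(np.degrees(np.arctan2(M[1,1],M[0,1])),2),"zax",np.round(M[:,2],3),"q",np.round(s["qpos"],2),"F",np.round(s["ft_force"],1),"w",round(s["grip_width"],4)); return s,M
def togo(x,y,z,ang=None):
    s,M=st(); d=M.T@(np.array([x,y,z])-s["tool_pos"]); print("to go mm",np.round(d*1000,1),"frac",np.round(d/.15,3))
    if ang is not None:
        e=np.degrees(np.arctan2(M[1,1],M[0,1]))-ang; e=(e+180)%360-180; print("turn frac",round(e/180,4))
E
python3 - <<'E'
from h import *
for n in ("top","side"):
    p=manip.capture(n); P=cloud(p,p["z_map"]>0)
    for q,r,h,c in (("white",.02,.034,(.455,-.008)),("orange",.02,.034,(.452,.242)),("red",.016,.031,(.445,-.111)),("blue",.016,.031,(.447,-.232)),("dish",.027,.0195,(.447,.1205))):
        print(n,q,fitc(P,r,.006,h,c))
togo(.453,.243,.15,2.4)
E
```

```text
top white (array([ 0.4561, -0.0042]), 11)
top orange (array([0.4517, 0.2447]), 21)
top red (array([ 0.4449, -0.1079]), 10)
top blue (array([ 0.4489, -0.2301]), 15)
top dish (array([0.441 , 0.1283]), 85)
side white (array([ 0.4564, -0.0064]), 117)
side orange (array([0.4536, 0.2469]), 93)
side red (array([ 0.4447, -0.1095]), 97)
side blue (array([ 0.4481, -0.2312]), 112)
side dish (array([0.4477, 0.1228]), 114)
t 2.63 tcp [0.194  0.6465 0.2054] yang 2.21 zax [ 0. -0. -1.] q [-1.62  0.44  0.33  1.62 -0.16  1.11 -1.21] F [ 0.1 -0.1 -0.1] w 0.0939
to go mm [-413.1  243.2   55.5] frac [-2.754  1.622  0.37 ]
turn frac -0.0011
```

Request:
arm_command([
  [[-0.137,0.081,0,0,1],[-0.137,0.081,0,0,1],[-0.137,0.081,0,0,1],[-0.137,0.081,0,0,1],[-0.137,0.081,0,0,1],[-0.137,0.081,0,0,1],[-0.137,0.081,0,0,1],[-0.137,0.081,0,0,1],[-0.137,0.081,0,0,1],[-0.137,0.081,0,0,1]],
])

```text
time_s: 3.47
tool_pos: [0.3246, 0.4451, 0.2056]
ee_rot: [-2.169, -2.273, -0.001]
ft_force: [0.4, 0.4, -0.2]
grip_width: 0.0942
```

Request:
arm_command([
  [[-0.137,0.081,0.035,0,1],[-0.137,0.081,0.035,0,1],[-0.137,0.081,0.035,0,1],[-0.137,0.081,0.035,0,1],[-0.137,0.081,0.035,0,1],[-0.137,0.081,0.035,0,1],[-0.137,0.081,0.035,0,1],[-0.137,0.081,0.035,0,1],[-0.137,0.081,0.035,0,1],[0,0,0,0,1]],
])

```text
time_s: 4.3
tool_pos: [0.4428, 0.2617, 0.1577]
ee_rot: [2.174, 2.266, -0.001]
ft_force: [0.1, -0.1, -0.2]
grip_width: 0.094
```

```bash
python3 - <<'E'
from h import *
p=manip.capture("wrist"); cv2.imwrite("pics/w1.png",p["color"]); P=cloud(p,p["z_map"]>0)
for q,r,h,c in (("white",.02,.034,(.456,-.006)),("orange",.02,.034,(.453,.2455)),("dish",.027,.0195,(.447,.1225))): print(q,fitc(P,r,.006,h,c))
togo(.453,.2455,.006,2.4)
E
```

```text
white (array([ 0.4534, -0.0058]), 442)
orange (array([0.4504, 0.2468]), 183)
dish (array([0.4443, 0.1221]), 341)
t 4.35 tcp [0.4419 0.2637 0.1581] yang 2.42 zax [ 0.    -0.001 -1.   ] q [-1.11  0.23  0.52  2.03 -0.15  0.91 -0.47] F [-0.4  0.7  0.2] w 0.0939
to go mm [-18.5  10.3 152.1] frac [-0.124  0.069  1.014]
turn frac 0.0001
```

View pics/w1.png

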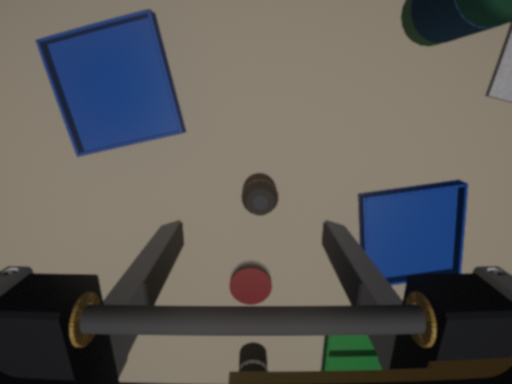

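Wrist view: the orange eyepiece is at (259,194), the dish at (250,284) and the far blue tray at (412,232). The measurements from the three cameras agree to about 3 mm, so I'll descend.

Request:
arm_command([
  [[-0.06,0.031,0,0,1],[-0.06,0.031,0,0,1],[0,0,0.14,0,1],[0,0,0.14,0,1],[0,0,0.14,0,1],[0,0,0.14,0,1],[0,0,0.12,0,1],[0,0,0.12,0,1],[0,0,0.12,0,1],[0,0,0.09,0,1]],
])

```text
time_s: 5.18
tool_pos: [0.4507, 0.2481, 0.0055]
ee_rot: [-2.172, -2.269, 0.001]
ft_force: [0.2, 0.8, -0.2]
grip_width: 0.0939
```

```bash
python3 - <<'E'
from h import *
p=manip.capture("wrist"); cv2.imwrite("pics/w2.png",p["color"])
togo(.452,.246,.006,2.4)
E
```

```text
t 5.23 tcp [0.4499 0.2476 0.0039] yang 2.51 zax [-0.002 -0.002 -1.   ] q [-0.96  0.49  0.41  2.13 -0.34  0.59 -0.27] F [-1.8 -1.2 -2.7] w 0.0938
to go mm [-1.7  2.1 -2.1] frac [-0.011  0.014 -0.014]
turn frac 0.0006
```

View pics/w2.png

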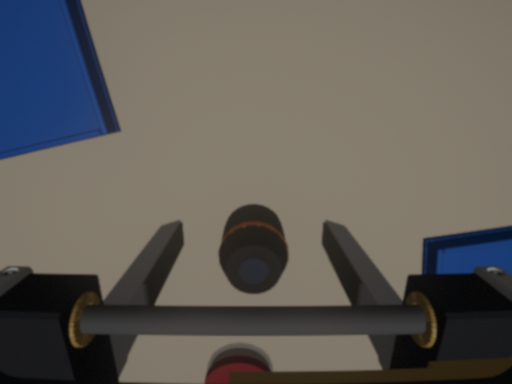

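The eyepiece with the orange band sits centred between the fingers at (252,248). Closing.

Request:
arm_command([
  [[-0.011,0.01,-0.014,0,0.5],[0,0,0,0,0.2],[0,0,0,0,0],[0,0,0,0,-1],[0,0,0,0,-1],[0,0,0,0,-1],[0,0,0,0,-1],[0,0,0,0,-1],[0,0,0,0,-1]],
], force=15)

```text
time_s: 5.98
tool_pos: [0.4524, 0.2466, 0.0089]
ee_rot: [-2.175, -2.267, 0.0]
ft_force: [-0.7, -0.5, 2.9]
grip_width: 0.0397
```

Request:
arm_command([
  [[0,0,-0.05,0,-1],[0,0,-0.1,0,-1],[0,0,-0.1,0,-1],[0,0,-0.1,0,-1],[0,0,-0.1,0,-1],[0,0,-0.1,0,-1],[0,0,-0.05,0,-1],[0,0,0,0,-1]],
])

```text
time_s: 6.65
tool_pos: [0.4532, 0.2471, 0.1004]
ee_rot: [-2.175, -2.267, -0.004]
ft_force: [0.2, 0.8, -0.8]
grip_width: 0.0396
```

```bash
python3 - <<'E'
from h import *
togo(.6207,.0357,.1,2.4)
E
```

```text
t 6.65 tcp [0.4532 0.2471 0.1004] yang 2.36 zax [ 0.002  0.002 -1.   ] q [-1.04  0.32  0.5   2.08 -0.22  0.78 -0.37] F [ 0.2  0.8 -0.8] w 0.0396
to go mm [-218.2  158.7    0.3] frac [-1.454  1.058  0.002]
turn frac -0.0002
```

Request:
arm_command([
  [[-0.08,0.058,0,0,-1],[-0.16,0.116,0,0,-1],[-0.18,0.131,0,0,-1],[-0.18,0.131,0,0,-1],[-0.18,0.131,0,0,-1],[-0.18,0.131,0,0,-1],[-0.18,0.131,0,0,-1],[-0.16,0.116,0,0,-1],[-0.11,0.08,0,0,-1],[-0.044,0.032,0,0,-1]],
])

```text
time_s: 7.48
tool_pos: [0.6209, 0.0317, 0.0979]
ee_rot: [2.178, 2.263, -0.002]
ft_force: [-1.1, -0.5, -1.0]
grip_width: 0.0392
```

Request:
arm_command([
  [[0,0,0.05,0,-1],[0,0,0.1,0,-1],[0,0,0.1,0,-1],[0,0,0.08,0,-1],[0,0,0,0,-1],[0,0,0,0,-1]],
])

```text
time_s: 7.98
tool_pos: [0.619, 0.036, 0.0485]
ee_rot: [-2.173, -2.267, 0.002]
ft_force: [0.1, -0.9, -0.2]
grip_width: 0.0392
```

```bash
python3 - <<'E'
from h import *
p=manip.capture("side"); cv2.imwrite("pics/s3.png",p["color"])
p=manip.capture("wrist"); cv2.imwrite("pics/w3.png",p["color"]); 
togo(.6207,.0357,.0125,2.4)
E
```

```text
t 8.08 tcp [0.62   0.0357 0.0498] yang 2.38 zax [ 0.  0. -1.] q [-0.52  0.56  0.48  1.88 -0.35  0.79  0.19] F [-0.3 -0.5 -0.4] w 0.0395
to go mm [ 0.   0.6 37.3] frac [0.    0.004 0.249]
turn frac -0.0001
```

View pics/w3.png

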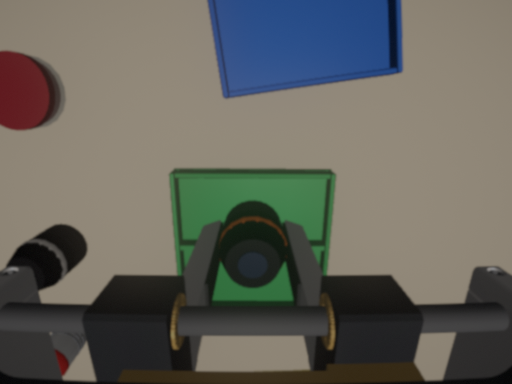

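View pics/s3.png

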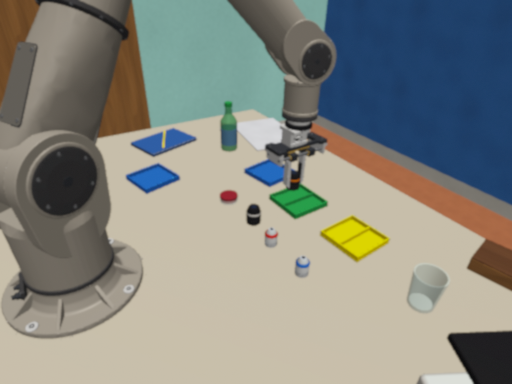

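Request:
arm_command([
  [[0,0,0.06,0,-1],[0,0,0.08,0,-1],[0,0,0.05,0,-1],[0,0,0.02,0,-1],[0,0,0.015,0,-1],[0,0,0.01,0,-1],[0,0,0.007,0,-1],[0,0,0,0,-1],[0,0,0,0,-1]],
])

```text
time_s: 8.83
tool_pos: [0.6201, 0.0352, 0.0133]
ee_rot: [2.175, 2.266, 0.0]
ft_force: [-0.5, -0.3, -0.9]
grip_width: 0.0395
```

```bash
python3 - <<'E'
from h import *
p=manip.capture("wrist"); cv2.imwrite("pics/w4.png",p["color"]); 
togo(.6207,.0357,.0125,2.4)
E
```

```text
t 8.88 tcp [0.6201 0.0353 0.0133] yang 2.36 zax [ 0.  0. -1.] q [-0.5   0.61  0.45  1.89 -0.39  0.73  0.22] F [ 0.   0.4 -0.1] w 0.0396
to go mm [0.4 0.6 0.8] frac [0.003 0.004 0.005]
turn frac -0.0002
```

View pics/w4.png

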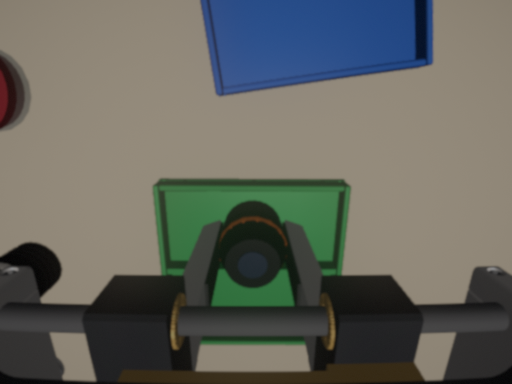

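Request:
arm_command([
  [[0,0,0.006,0,-1],[0,0,0,0,-1],[0,0,0,0,-1]],
])

```text
time_s: 9.13
tool_pos: [0.6202, 0.0353, 0.0128]
ee_rot: [2.175, 2.267, 0.001]
ft_force: [-1.8, 0.2, 7.5]
grip_width: 0.0394
```

Request:
arm_command([
  [[0,0,0.006,0,-1],[0,0,0,0,-1],[0,0,0,0,-1]],
])

```text
time_s: 9.38
tool_pos: [0.6202, 0.0352, 0.0122]
ee_rot: [2.175, 2.267, 0.001]
ft_force: [-5.4, -0.7, 13.8]
grip_width: 0.0393
```

Request:
arm_command([
  [[0,0,0.005,0,-1],[0,0,0,0,-1],[0,0,0,0,-1]],
])

```text
time_s: 9.63
tool_pos: [0.6202, 0.0352, 0.0116]
ee_rot: [2.175, 2.267, 0.001]
ft_force: [-5.6, -0.4, 16.9]
grip_width: 0.0393
```

Request:
arm_command([
  [[0,0,-0.011,0,-1],[0,0,0,0,-0.1],[0,0,0,0,0],[0,0,0,0,0.2],[0,0,0,0,0.28],[0,0,0,0,0.28],[0,0,0,0,0.28]],
])

```text
time_s: 10.22
tool_pos: [0.6198, 0.0352, 0.012]
ee_rot: [-2.175, -2.267, 0.0]
ft_force: [0.6, -0.2, 0.7]
grip_width: 0.0606
```

Request:
arm_command([
  [[0,0,-0.03,0,0.28],[0,0,-0.07,0,0.28],[0,0,-0.1,0,0.28],[0,0,-0.12,0,0.28],[0,0,-0.12,0,0.28],[0,0,-0.12,0,0.28],[0,0,-0.1,0,0.28]],
])

```text
time_s: 10.8
tool_pos: [0.6202, 0.0351, 0.1134]
ee_rot: [2.175, 2.266, 0.002]
ft_force: [-0.1, 0.1, -0.3]
grip_width: 0.0602
```

```bash
python3 - <<'E'
from h import *
p=manip.capture("side"); cv2.imwrite("pics/s5.png",p["color"][115:265,215:375].repeat(3,0).repeat(3,1))
P=cloud(p,p["z_map"]>0);print(fitc(P,.02,.01,.036,(.62,.035)), P[np.hypot(P[:,0]-.62,P[:,1]-.035)<.02][:,2].max())
togo(.455,-.006,.11,2.4)
E
```

```text
(array([0.622 , 0.0348]), 137) 0.43086883481770366
t 10.85 tcp [0.6216 0.035  0.1159] yang 2.32 zax [ 0.004  0.001 -1.   ] q [-0.56  0.48  0.53  1.84 -0.3   0.9   0.15] F [ 2.3 -0.8  3.5] w 0.0599
to go mm [ -34.3 -168.1    5.2] frac [-0.228 -1.121  0.035]
turn frac -0.0004
```

View pics/s5.png

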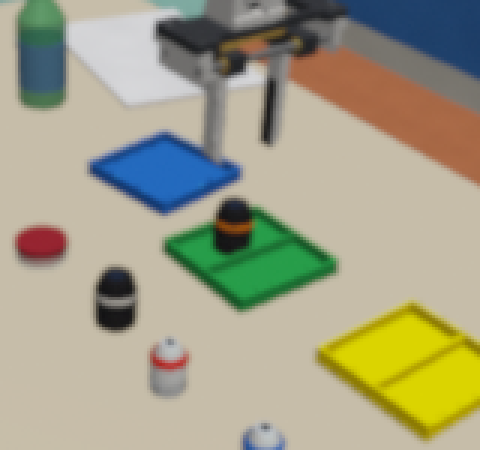

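The orange eyepiece stands in its bay at (0.622, 0.035). Next is the white one.

Request:
arm_command([
  [[-0.018,-0.08,0,0,1],[-0.03,-0.14,0,0,1],[-0.035,-0.18,0,0,1],[-0.035,-0.18,0,0,1],[-0.035,-0.18,0,0,1],[-0.035,-0.18,0,0,1],[-0.03,-0.12,0,0,1],[-0.01,-0.061,0,0,1],[0,0,0,0,1],[0,0,0,0,1]],
])

```text
time_s: 11.68
tool_pos: [0.4544, -0.0054, 0.1118]
ee_rot: [2.175, 2.267, 0.002]
ft_force: [0.7, 0.1, 0.3]
grip_width: 0.0938
```

```bash
python3 - <<'E'
from h import *
p=manip.capture("wrist"); P=cloud(p,p["z_map"]>0); print(fitc(P,.02,.006,.034,(.455,-.006)))
togo(.455,-.006,.0075,2.4)
E
```

```text
(array([ 0.4534, -0.0062]), 231)
t 11.73 tcp [ 0.4547 -0.0054  0.1116] yang 2.39 zax [ 0.001  0.    -1.   ] q [-0.65  0.21  0.59  2.2  -0.17  0.77  0.09] F [ 0.4 -0.1  0.3] w 0.0941
to go mm [-7.000e-01  1.000e-01  1.041e+02] frac [-0.004  0.001  0.694]
turn frac -0.0001
```

Request:
arm_command([
  [[-0.004,0,0.05,0,1],[0,0,0.1,0,1],[0,0,0.12,0,1],[0,0,0.12,0,1],[0,0,0.12,0,1],[0,0,0.1,0,1],[0,0,0.06,0,1],[0,0,0.02,0,1],[0,0,0,0,1],[0,0,0,0,1]],
])

```text
time_s: 12.57
tool_pos: [0.4537, -0.0066, 0.0078]
ee_rot: [2.175, 2.266, -0.0]
ft_force: [-0.1, -0.6, -0.2]
grip_width: 0.094
```

Request:
arm_command([
  [[0,0,0,0,0.5],[0,0,0,0,0.2],[0,0,0,0,0],[0,0,0,0,-1],[0,0,0,0,-1],[0,0,0,0,-1],[0,0,0,0,-1],[0,0,0,0,-1],[0,0,0,0,-1]],
], force=15)

```text
time_s: 13.32
tool_pos: [0.4533, -0.0065, 0.0076]
ee_rot: [2.175, 2.267, -0.0]
ft_force: [-0.0, 0.5, 1.0]
grip_width: 0.0396
```

Request:
arm_command([
  [[0,0,-0.05,0,-1],[0,0,-0.1,0,-1],[0,0,-0.12,0,-1],[0,0,-0.12,0,-1],[0,0,-0.12,0,-1],[0,0,-0.1,0,-1],[0,0,-0.05,0,-1],[0,0,0,0,-1]],
])

```text
time_s: 13.98
tool_pos: [0.4541, -0.0062, 0.1081]
ee_rot: [2.174, 2.266, 0.004]
ft_force: [0.6, 0.1, -1.3]
grip_width: 0.0396
```

```bash
python3 - <<'E'
from h import *
togo(.6225,-.0253,.11,2.4)
E
```

```text
t 13.98 tcp [ 0.4541 -0.0062  0.1081] yang 2.37 zax [ 0.002  0.001 -1.   ] q [-0.66  0.21  0.6   2.21 -0.18  0.76  0.1 ] F [ 0.6  0.1 -1.3] w 0.0396
to go mm [-26.  167.5  -1.5] frac [-0.173  1.117 -0.01 ]
turn frac -0.0002
```

Request:
arm_command([
  [[-0.013,0.08,0,0,-1],[-0.02,0.14,0,0,-1],[-0.03,0.18,0,0,-1],[-0.03,0.18,0,0,-1],[-0.03,0.18,0,0,-1],[-0.02,0.16,0,0,-1],[-0.02,0.12,0,0,-1],[-0.01,0.077,0,0,-1],[0,0,0,0,-1],[0,0,0,0,-1]],
])

```text
time_s: 14.82
tool_pos: [0.6215, -0.026, 0.1049]
ee_rot: [-2.175, -2.266, 0.003]
ft_force: [-0.5, -0.4, -1.5]
grip_width: 0.0399
```

```bash
python3 - <<'E'
from h import *
togo(.6225,-.0253,.0135,2.4)
E
```

```text
t 14.82 tcp [ 0.6215 -0.026   0.1049] yang 2.34 zax [-0.002 -0.001 -1.   ] q [-0.48  0.5   0.55  1.84 -0.33  0.89  0.27] F [-0.5 -0.4 -1.5] w 0.0399
to go mm [ 0.8  1.2 91.4] frac [0.005 0.008 0.609]
turn frac -0.0003
```

Request:
arm_command([
  [[0,0.004,0.05,0,-1],[0,0,0.12,0,-1],[0,0,0.14,0,-1],[0,0,0.12,0,-1],[0,0,0.08,0,-1],[0,0,0.05,0,-1],[0,0,0.03,0,-1],[0,0,0.01,0,-1],[0,0,0,0,-1],[0,0,0,0,-1]],
])

```text
time_s: 15.65
tool_pos: [0.6228, -0.0255, 0.0173]
ee_rot: [2.175, 2.266, 0.001]
ft_force: [1.0, 0.4, -1.5]
grip_width: 0.0395
```

```bash
python3 - <<'E'
from h import *
p=manip.capture("wrist"); cv2.imwrite("pics/w6.png",p["color"]); 
togo(.6225,-.0253,.0125,2.4)
E
```

```text
t 15.7 tcp [ 0.6229 -0.0255  0.0174] yang 2.36 zax [ 0.001  0.    -1.   ] q [-0.42  0.61  0.48  1.88 -0.41  0.74  0.33] F [-0.4 -0.4 -0.6] w 0.0398
to go mm [ 0.2 -0.4  4.9] frac [ 0.001 -0.002  0.033]
turn frac -0.0002
```

View pics/w6.png

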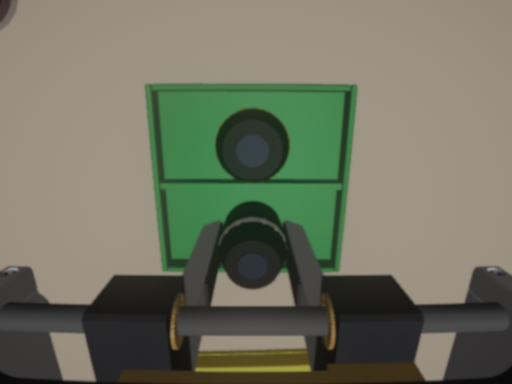

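Both are inside the green tray: orange stands at (252,146) and white is held over the near bay at (252,250), clear of the divider at row 186. Easing it down.

Request:
arm_command([
  [[0,0,0.016,0,-1],[0,0,0.01,0,-1],[0,0,0,0,-1],[0,0,0,0,-1]],
])

```text
time_s: 16.03
tool_pos: [0.6224, -0.0255, 0.0128]
ee_rot: [-2.175, -2.267, 0.0]
ft_force: [-0.4, -0.2, -0.9]
grip_width: 0.0398
```

Request:
arm_command([
  [[0,0,0.007,0,-1],[0,0,0,0,-1],[0,0,0,0,-1]],
])

```text
time_s: 16.28
tool_pos: [0.6225, -0.0255, 0.0117]
ee_rot: [2.175, 2.267, 0.0]
ft_force: [0.3, 0.3, -1.0]
grip_width: 0.0395
```

Request:
arm_command([
  [[0,0,0.005,0,-1],[0,0,0,0,-1],[0,0,0,0,-1]],
])

```text
time_s: 16.53
tool_pos: [0.6225, -0.0255, 0.0115]
ee_rot: [-2.175, -2.266, -0.001]
ft_force: [-3.1, -0.1, 11.4]
grip_width: 0.0399
```

Request:
arm_command([
  [[0,0,-0.004,0,-1],[0,0,0,0,-0.1],[0,0,0,0,0],[0,0,0,0,0.2],[0,0,0,0,0.28],[0,0,0,0,0.28],[0,0,0,0,0.28]],
])

```text
time_s: 17.12
tool_pos: [0.6224, -0.0255, 0.0115]
ee_rot: [-2.175, -2.267, 0.0]
ft_force: [1.3, -0.2, 1.0]
grip_width: 0.06
```

Request:
arm_command([
  [[0,0,-0.03,0,0.28],[0,0,-0.07,0,0.28],[0,0,-0.1,0,0.28],[0,0,-0.12,0,0.28],[0,0,-0.12,0,0.28],[0,0,-0.12,0,0.28],[0,0,-0.1,0,0.28]],
])

```text
time_s: 17.7
tool_pos: [0.6227, -0.0257, 0.1128]
ee_rot: [2.175, 2.266, 0.002]
ft_force: [0.3, -0.1, -0.5]
grip_width: 0.0604
```

```bash
python3 - <<'E'
from h import *
p=manip.capture("side"); cv2.imwrite("pics/s6.png",p["color"][115:265,215:375].repeat(3,0).repeat(3,1))
P=cloud(p,p["z_map"]>0);print(fitc(P,.02,.01,.036,(.6225,-.0255)))
togo(.4445,-.109,.11,4.2)
E
```

```text
(array([ 0.6246, -0.0261]), 147)
t 17.75 tcp [ 0.624  -0.0258  0.1154] yang 2.33 zax [ 0.004  0.001 -1.   ] q [-0.48  0.49  0.56  1.83 -0.32  0.91  0.27] F [2.1 0.1 2.4] w 0.0605
to go mm [ -75.8 -182.8    4.5] frac [-0.506 -1.219  0.03 ]
turn frac -0.0104
```

View pics/s6.png

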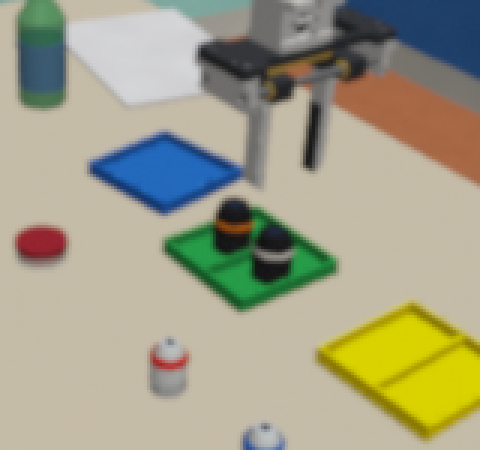

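Both eyepieces stand upright in the green bays. Next is the red objective. The turn of −0.0104 goes last so the shift axes hold.

Request:
arm_command([
  [[-0.026,-0.079,0,0,1],[-0.06,-0.14,0,0,1],[-0.08,-0.18,0,0,1],[-0.08,-0.18,0,0,1],[-0.08,-0.18,0,0,1],[-0.08,-0.18,0,0,1],[-0.06,-0.16,0,0,1],[-0.04,-0.12,0,0,1],[0,0,0,-0.0104,1],[0,0,0,0,1]],
])

```text
time_s: 18.58
tool_pos: [0.4423, -0.1091, 0.1113]
ee_rot: [2.137, 2.302, 0.002]
ft_force: [0.1, 0.6, -0.3]
grip_width: 0.0939
```

```bash
python3 - <<'E'
from h import *
p=manip.capture("wrist"); cv2.imwrite("pics/w7.png",p["color"]);P=cloud(p,p["z_map"]>0); print(fitc(P,.016,.006,.031,(.445,-.109)),fitc(P,.016,.006,.031,(.4485,-.231)))
togo(.4445,-.109,.0025,4.2)
E
```

```text
(array([ 0.4419, -0.1094]), 164) (array([ 0.4454, -0.2307]), 379)
t 18.63 tcp [ 0.4431 -0.1088  0.1112] yang 4.19 zax [ 0.001  0.001 -1.   ] q [-0.46  0.22  0.64  2.2  -0.19  0.77  0.37] F [ 0.1  0.7 -0.5] w 0.094
to go mm [ -0.3   1.2 108.7] frac [-0.002  0.008  0.725]
turn frac -0.0001
```

View pics/w7.png

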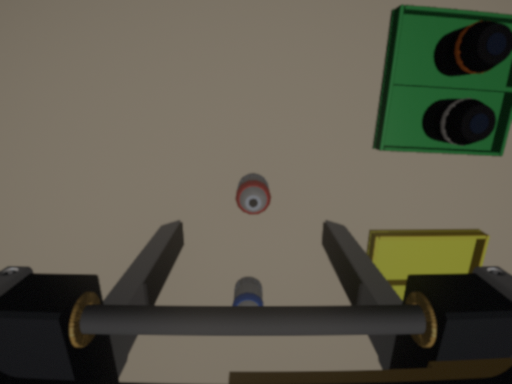

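The red-band objective is centred at (253,196). Descending.

Request:
arm_command([
  [[0,0,0.05,0,1],[0,0,0.1,0,1],[0,0,0.13,0,1],[0,0,0.13,0,1],[0,0,0.12,0,1],[0,0,0.1,0,1],[0,0,0.06,0,1],[0,0,0.025,0,1],[0,0,0,0,1],[0,0,0,0,1]],
])

```text
time_s: 19.47
tool_pos: [0.4431, -0.109, 0.0035]
ee_rot: [2.138, 2.301, -0.0]
ft_force: [0.1, 0.2, 0.5]
grip_width: 0.094
```

Request:
arm_command([
  [[0,0,0,0,0.5],[0,0,0,0,0.2],[0,0,0,0,-0.15],[0,0,0,0,-1],[0,0,0,0,-1],[0,0,0,0,-1],[0,0,0,0,-1],[0,0,0,0,-1],[0,0,0,0,-1]],
], force=15)

```text
time_s: 20.22
tool_pos: [0.4428, -0.1088, 0.0033]
ee_rot: [-2.138, -2.302, 0.0]
ft_force: [0.1, -0.2, -0.7]
grip_width: 0.0373
```

Request:
arm_command([
  [[0,0,-0.05,0,-1],[0,0,-0.1,0,-1],[0,0,-0.12,0,-1],[0,0,-0.12,0,-1],[0,0,-0.12,0,-1],[0,0,-0.1,0,-1],[0,0,-0.07,0,-1],[0,0,0,0,-1],[0,0,0,0,-1]],
])

```text
time_s: 20.97
tool_pos: [0.443, -0.1085, 0.1055]
ee_rot: [2.137, 2.302, 0.002]
ft_force: [-0.1, 0.5, -0.5]
grip_width: 0.0314
```

```bash
python3 - <<'E'
from h import *
togo(.6398,-.1756,.11,4.2)
E
```

```text
t 20.97 tcp [ 0.443  -0.1085  0.1055] yang 4.26 zax [ 0.001  0.    -1.   ] q [-0.47  0.23  0.65  2.21 -0.2   0.76  0.39] F [-0.1  0.5 -0.5] w 0.0314
to go mm [-81.5 191.3  -4.4] frac [-0.543  1.275 -0.029]
turn frac 0.0003
```

The jaws were still closing when the lift began, so I'll check the grasp.

```bash
python3 - <<'E'
from h import *
p=manip.capture("wrist"); cv2.imwrite("pics/w8.png",p["color"])
p=manip.capture("side"); cv2.imwrite("pics/s8.png",p["color"][150:290,200:340].repeat(4,0).repeat(4,1))
st()
E
```

```text
t 21.07 tcp [ 0.4424 -0.1087  0.1046] yang 4.24 zax [-0.001 -0.    -1.   ] q [-0.47  0.23  0.65  2.21 -0.2   0.76  0.39] F [-0.4  0.4 -0.8] w 0.0314
```

View pics/w8.png

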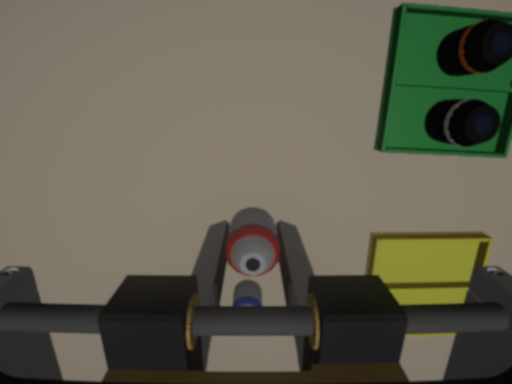

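View pics/s8.png

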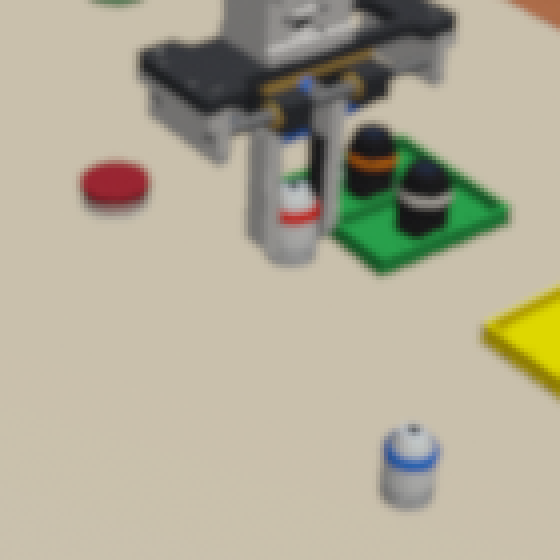

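```bash
python3 - <<'E'
from h import *
p=manip.capture("side"); z=p["z_map"]; hsv=cv2.cvtColor(p["color"],cv2.COLOR_BGR2HSV)
P=cloud(p,z>0); 
r,c=np.nonzero(z>0); 
red=((hsv[r,c,0]<8)|(hsv[r,c,0]>172))&(hsv[r,c,1]>120)&(np.hypot(P[:,0]-.443,P[:,1]+.109)<.03)
print("red band z",np.percentile(P[red,2],[5,50,95]),red.sum())
# blue one as reference, standing on the table
b=(abs(hsv[r,c,0].astype(int)-110)<12)&(hsv[r,c,1]>120)&(np.hypot(P[:,0]-.4485,P[:,1]+.231)<.03)
print("blue band z",np.percentile(P[b,2],[5,50,95]),b.sum())
q=(np.hypot(P[:,0]-.443,P[:,1]+.109)<.02)&(c>268)&(c<281); print("rows z min",np.sort(P[q,2])[:5])
st()
E
```

```text
red band z [0.12777978 0.1308887  0.13282174] 25
blue band z [0.03232214 0.03508696 0.03723454] 30
rows z min [-0.00185245 -0.00166493 -0.00161397 -0.00160767 -0.0015668 ]
t 21.12 tcp [ 0.4423 -0.1088  0.1045] yang 4.23 zax [-0.001 -0.    -1.   ] q [-0.46  0.23  0.65  2.21 -0.2   0.76  0.39] F [ 0.1  0.3 -1.2] w 0.0315
```

Request:
arm_command([
  [[-0.03,0.07,0,0,-1],[-0.06,0.14,0,0,-1],[-0.07,0.17,0,0,-1],[-0.07,0.17,0,0,-1],[-0.07,0.17,0,0,-1],[-0.07,0.17,0,0,-1],[-0.07,0.17,0,0,-1],[-0.06,0.13,0,0,-1],[-0.043,0.087,0,0,-1],[0,0,0,0,-1]],
])

```text
time_s: 21.95
tool_pos: [0.6422, -0.1773, 0.1036]
ee_rot: [2.138, 2.302, -0.002]
ft_force: [-0.7, 0.5, -0.4]
grip_width: 0.0315
```

```bash
python3 - <<'E'
from h import *
manip.capture("wrist")
togo(.6398,-.1756,.0175,4.2)
E
```

```text
t 22.0 tcp [ 0.6406 -0.1769  0.1036] yang 4.22 zax [-0.002 -0.001 -1.   ] q [-0.24  0.57  0.57  1.74 -0.37  0.94  0.56] F [-1.2  0.3 -0.2] w 0.0316
to go mm [ 1.4 -0.6 86.1] frac [ 0.009 -0.004  0.574]
turn frac 0.0001
```

Request:
arm_command([
  [[0.008,-0.004,0.05,0,-1],[0,0,0.11,0,-1],[0,0,0.13,0,-1],[0,0,0.12,0,-1],[0,0,0.08,0,-1],[0,0,0.05,0,-1],[0,0,0.02,0,-1],[0,0,0.01,0,-1],[0,0,0,0,-1],[0,0,0,0,-1]],
])

```text
time_s: 22.83
tool_pos: [0.6396, -0.1749, 0.0205]
ee_rot: [2.137, 2.301, 0.001]
ft_force: [0.4, -1.1, 0.3]
grip_width: 0.0315
```

```bash
python3 - <<'E'
from h import *
p=manip.capture("wrist"); cv2.imwrite("pics/w9.png",p["color"]); 
togo(.6398,-.1756,.0135,4.2)
E
```

```text
t 22.88 tcp [ 0.6396 -0.1749  0.0206] yang 4.23 zax [ 0.001 -0.    -1.   ] q [-0.2   0.67  0.51  1.79 -0.44  0.8   0.61] F [ 0.3 -0.9 -1.1] w 0.0319
to go mm [-0.7  0.1  7.1] frac [-0.005  0.001  0.047]
turn frac 0.0002
```

View pics/w9.png

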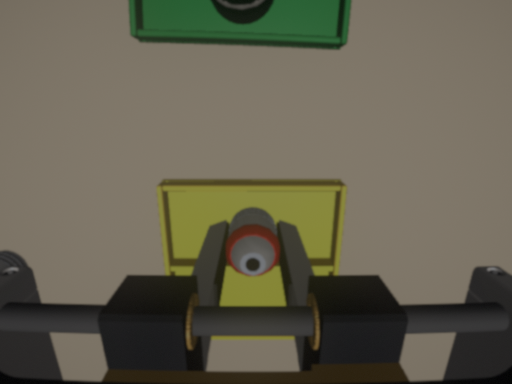

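Request:
arm_command([
  [[0,0,0.02,0,-1],[0,0,0.014,0,-1],[0,0,0,0,-1],[0,0,0,0,-1],[0,0,0,0,-1]],
])

```text
time_s: 23.3
tool_pos: [0.6392, -0.1748, 0.0147]
ee_rot: [-2.138, -2.302, 0.0]
ft_force: [-0.2, 0.4, -0.2]
grip_width: 0.0313
```

Request:
arm_command([
  [[0,0,0.007,0,-1],[0,0,0,0,-1],[0,0,0,0,-1]],
])

```text
time_s: 23.55
tool_pos: [0.6391, -0.1748, 0.0136]
ee_rot: [-2.138, -2.302, 0.0]
ft_force: [0.1, -0.4, -1.0]
grip_width: 0.0317
```

Request:
arm_command([
  [[0,0,0.005,0,-1],[0,0,0,0,-1],[0,0,0,0,-1]],
])

```text
time_s: 23.8
tool_pos: [0.6391, -0.1748, 0.0128]
ee_rot: [-2.138, -2.302, 0.0]
ft_force: [-0.4, 0.1, -0.8]
grip_width: 0.0313
```

Request:
arm_command([
  [[0,0,0.005,0,-1],[0,0,0,0,-1],[0,0,0,0,-1]],
])

```text
time_s: 24.05
tool_pos: [0.6392, -0.1749, 0.0125]
ee_rot: [2.138, 2.302, 0.0]
ft_force: [-2.1, 1.4, 5.3]
grip_width: 0.0313
```

Request:
arm_command([
  [[0,0,0.005,0,-1],[0,0,0,0,-1],[0,0,0,0,-1]],
])

```text
time_s: 24.3
tool_pos: [0.6392, -0.1749, 0.0122]
ee_rot: [-2.138, -2.302, -0.001]
ft_force: [-5.1, 2.4, 14.0]
grip_width: 0.0314
```

Contact at z≈0.0125. Relieving it and releasing.

Request:
arm_command([
  [[0,0,-0.006,0,-1],[0,0,0,0,-0.28],[0,0,0,0,-0.15],[0,0,0,0,0],[0,0,0,0,0.2],[0,0,0,0,0.2],[0,0,0,0,0.2]],
])

```text
time_s: 24.88
tool_pos: [0.6391, -0.1748, 0.0122]
ee_rot: [-2.138, -2.302, 0.0]
ft_force: [-0.2, -0.2, -0.3]
grip_width: 0.0564
```

Request:
arm_command([
  [[0,0,-0.03,0,0.2],[0,0,-0.07,0,0.2],[0,0,-0.1,0,0.2],[0,0,-0.12,0,0.2],[0,0,-0.12,0,0.2],[0,0,-0.12,0,0.2],[0,0,-0.1,0,0.2],[0,0,0,0,0.2]],
])

```text
time_s: 25.55
tool_pos: [0.641, -0.1756, 0.116]
ee_rot: [2.135, 2.298, 0.005]
ft_force: [-0.1, -1.0, 0.2]
grip_width: 0.0565
```

```bash
python3 - <<'E'
from h import *
p=manip.capture("side"); cv2.imwrite("pics/s9.png",p["color"][130:290,225:400].repeat(3,0).repeat(3,1))
P=cloud(p,p["z_map"]>0);print(fitc(P,.016,.01,.034,(.639,-.175)))
togo(.4465,-.231,.11,4.2)
E
```

```text
(array([ 0.6407, -0.1743]), 112)
t 25.6 tcp [ 0.6403 -0.1751  0.1142] yang 4.22 zax [ 0.004 -0.    -1.   ] q [-0.25  0.56  0.58  1.74 -0.37  0.95  0.55] F [ 0.9 -0.  -0.6] w 0.0566
to go mm [ -41.4 -197.4    3.5] frac [-0.276 -1.316  0.023]
turn frac 0.0001
```

View pics/s9.png

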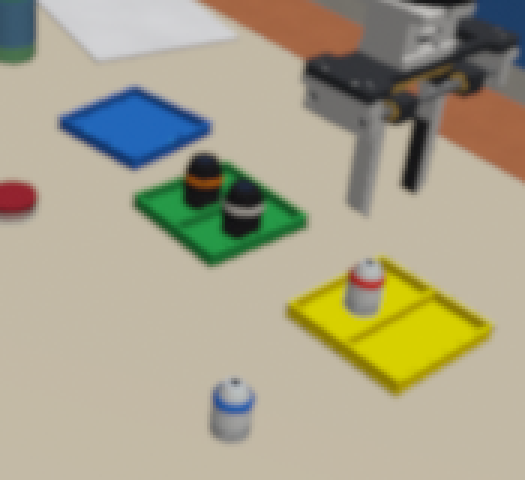

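The red objective stands in the left bay. Next is the blue one.

Request:
arm_command([
  [[-0.016,-0.076,0,0,1],[-0.03,-0.14,0,0,1],[-0.04,-0.18,0,0,1],[-0.04,-0.2,0,0,1],[-0.04,-0.2,0,0,1],[-0.04,-0.2,0,0,1],[-0.04,-0.18,0,0,1],[-0.03,-0.14,0,0,1],[0,0,0,0,1],[0,0,0,0,1]],
])

```text
time_s: 26.43
tool_pos: [0.4439, -0.2307, 0.1111]
ee_rot: [-2.139, -2.3, -0.001]
ft_force: [0.3, -0.2, 0.1]
grip_width: 0.0944
```

```bash
python3 - <<'E'
from h import *
p=manip.capture("wrist"); P=cloud(p,p["z_map"]>0); print(fitc(P,.016,.006,.031,(.447,-.231)))
togo(.4465,-.231,.003,4.2)
E
```

```text
(array([ 0.4455, -0.2311]), 170)
t 26.48 tcp [ 0.445  -0.2304  0.1112] yang 4.22 zax [-0.  0. -1.] q [-0.2   0.31  0.66  2.11 -0.26  0.8   0.69] F [ 0.3 -0.5 -0.9] w 0.094
to go mm [ -0.7   1.4 108.2] frac [-0.005  0.01   0.721]
turn frac 0.0001
```

Request:
arm_command([
  [[-0.005,0.008,0.05,0,1],[0,0,0.1,0,1],[0,0,0.13,0,1],[0,0,0.13,0,1],[0,0,0.12,0,1],[0,0,0.1,0,0.8],[0,0,0.06,0,0.6],[0,0,0.025,0,0.6],[0,0,0,0,0.5],[0,0,0,0,0.3]],
])

```text
time_s: 27.32
tool_pos: [0.4469, -0.2315, 0.0042]
ee_rot: [2.138, 2.302, -0.0]
ft_force: [0.1, 0.2, 0.0]
grip_width: 0.0669
```

Request:
arm_command([
  [[0,0,0,0,0.2],[0,0,0,0,-1],[0,0,0,0,-1],[0,0,0,0,-1],[0,0,0,0,-1],[0,0,0,0,-1],[0,0,0,0,-1],[0,0,0,0,-1],[0,0,0,0,-1],[0,0,0,0,-1]],
], force=15)

```text
time_s: 28.15
tool_pos: [0.4468, -0.2313, 0.0042]
ee_rot: [2.138, 2.302, 0.0]
ft_force: [-0.4, 1.9, 6.5]
grip_width: 0.0317
```

Request:
arm_command([
  [[0,0,0,0,-1],[0,0,0,0,-1]],
])

```text
time_s: 28.32
tool_pos: [0.4468, -0.2313, 0.0042]
ee_rot: [2.138, 2.302, 0.0]
ft_force: [-0.2, 1.5, 5.9]
grip_width: 0.0317
```

Request:
arm_command([
  [[0,0,-0.05,0,-1],[0,0,-0.1,0,-1],[0,0,-0.12,0,-1],[0,0,-0.12,0,-1],[0,0,-0.12,0,-1],[0,0,-0.1,0,-1],[0,0,-0.07,0,-1],[0,0,0,0,-1],[0,0,0,0,-1]],
])

```text
time_s: 29.07
tool_pos: [0.4468, -0.2311, 0.1062]
ee_rot: [2.137, 2.302, 0.001]
ft_force: [0.3, -0.3, -0.3]
grip_width: 0.0312
```

```bash
python3 - <<'E'
from h import *
p=manip.capture("side"); z=p["z_map"]; hsv=cv2.cvtColor(p["color"],cv2.COLOR_BGR2HSV)
P=cloud(p,z>0); r,c=np.nonzero(z>0)
b=(abs(hsv[r,c,0].astype(int)-110)<12)&(hsv[r,c,1]>120)&(np.hypot(P[:,0]-.447,P[:,1]+.231)<.03)
print("blue band z",np.percentile(P[b,2],[5,50,95]),b.sum())
togo(.6442,-.2364,.11,4.2)
E
```

```text
blue band z [0.13441988 0.13654934 0.13935382] 28
t 29.12 tcp [ 0.4464 -0.231   0.1056] yang 4.25 zax [-0.  0. -1.] q [-0.2   0.32  0.66  2.11 -0.27  0.79  0.7 ] F [-0.2  0.8 -1.5] w 0.0313
to go mm [-20.1 196.8  -4.4] frac [-0.134  1.312 -0.03 ]
turn frac 0.0003
```

Request:
arm_command([
  [[-0.008,0.072,0,0,-1],[-0.016,0.14,0,0,-1],[-0.018,0.18,0,0,-1],[-0.018,0.2,0,0,-1],[-0.018,0.2,0,0,-1],[-0.018,0.2,0,0,-1],[-0.018,0.18,0,0,-1],[-0.02,0.14,0,0,-1],[0,0,0,0,-1],[0,0,0,0,-1]],
])

```text
time_s: 29.95
tool_pos: [0.6449, -0.2365, 0.104]
ee_rot: [-2.136, -2.302, 0.002]
ft_force: [-1.0, -0.1, -1.4]
grip_width: 0.0317
```

```bash
python3 - <<'E'
from h import *
manip.capture("wrist")
togo(.6436,-.236,.016,4.2)
E
```

```text
t 30.0 tcp [ 0.644  -0.2368  0.1044] yang 4.23 zax [-0.002  0.    -1.   ] q [-0.15  0.61  0.58  1.69 -0.39  0.97  0.66] F [ 0.2  0.  -1.2] w 0.0315
to go mm [ 0.8 -0.1 88.4] frac [ 0.006 -0.001  0.589]
turn frac 0.0002
```

Request:
arm_command([
  [[0.005,0,0.05,0,-1],[0,0,0.11,0,-1],[0,0,0.13,0,-1],[0,0,0.12,0,-1],[0,0,0.08,0,-1],[0,0,0.05,0,-1],[0,0,0.03,0,-1],[0,0,0.02,0,-1],[0,0,0,0,-1],[0,0,0,0,-1]],
])

```text
time_s: 30.83
tool_pos: [0.6446, -0.2362, 0.0181]
ee_rot: [2.138, 2.301, 0.001]
ft_force: [-0.4, -0.6, -0.6]
grip_width: 0.0313
```

```bash
python3 - <<'E'
from h import *
p=manip.capture("wrist"); cv2.imwrite("pics/w10.png",p["color"]); 
togo(.6436,-.236,.0085,4.2)
E
```

```text
t 30.88 tcp [ 0.6447 -0.2362  0.0183] yang 4.23 zax [ 0.001 -0.    -1.   ] q [-0.11  0.71  0.52  1.73 -0.46  0.83  0.7 ] F [-0.3  0.4 -1.4] w 0.0314
to go mm [ 0.3 -1.1  9.8] frac [ 0.002 -0.007  0.065]
turn frac 0.0002
```

View pics/w10.png

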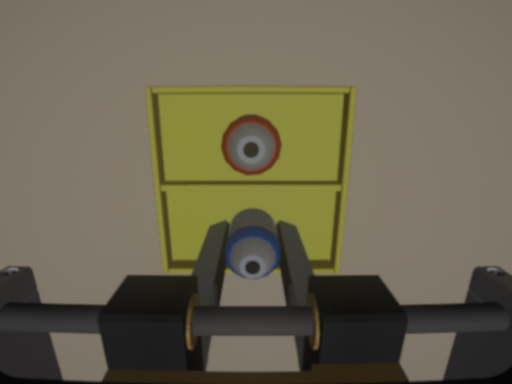

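Red stands in the far bay at (251,145), and blue is held over the near bay at (252,245). Easing it down.

Request:
arm_command([
  [[0,0,0.03,0,-1],[0,0,0.02,0,-1],[0,0,0.007,0,-1],[0,0,0,0,-1],[0,0,0,0,-1],[0,0,0,0,-1]],
])

```text
time_s: 31.38
tool_pos: [0.6444, -0.2361, 0.0091]
ee_rot: [2.138, 2.302, -0.0]
ft_force: [0.5, -0.2, -1.0]
grip_width: 0.0316
```

Request:
arm_command([
  [[0,0,0.006,0,-1],[0,0,0,0,-1],[0,0,0,0,-1]],
])

```text
time_s: 31.63
tool_pos: [0.6445, -0.2361, 0.0083]
ee_rot: [2.138, 2.302, 0.0]
ft_force: [-0.2, 0.3, 2.7]
grip_width: 0.0316
```

Request:
arm_command([
  [[0,0,0.005,0,-1],[0,0,0,0,-1],[0,0,0,0,-1]],
])

```text
time_s: 31.88
tool_pos: [0.6445, -0.2362, 0.0082]
ee_rot: [2.138, 2.301, 0.001]
ft_force: [-4.2, 1.8, 12.1]
grip_width: 0.0315
```

Request:
arm_command([
  [[0,0,-0.005,0,-1],[0,0,0,0,-0.28],[0,0,0,0,-0.15],[0,0,0,0,0],[0,0,0,0,0.2],[0,0,0,0,0.2],[0,0,0,0,0.2]],
])

```text
time_s: 32.47
tool_pos: [0.6443, -0.2361, 0.008]
ee_rot: [-2.138, -2.302, 0.0]
ft_force: [0.2, -0.4, -0.2]
grip_width: 0.0562
```

Request:
arm_command([
  [[0,0,-0.03,0,0.2],[0,0,-0.07,0,0.2],[0,0,-0.1,0,0.2],[0,0,-0.12,0,0.2],[0,0,-0.12,0,0.2],[0,0,-0.12,0,0.2],[0,0,-0.1,0,0.2],[0,0,-0.07,0,0.2],[0,0,0,0,0.2]],
])

```text
time_s: 33.22
tool_pos: [0.6455, -0.2366, 0.1207]
ee_rot: [2.136, 2.3, 0.003]
ft_force: [-0.1, -0.0, 0.3]
grip_width: 0.0564
```

```bash
python3 - <<'E'
from h import *
p=manip.capture("side"); cv2.imwrite("pics/s10.png",p["color"][130:290,225:400].repeat(3,0).repeat(3,1))
P=cloud(p,p["z_map"]>0);print(fitc(P,.016,.01,.034,(.6445,-.236)))
togo(.4455,.122,.12,11.2)
E
```

```text
(array([ 0.646 , -0.2356]), 119)
t 33.27 tcp [ 0.6449 -0.2362  0.1189] yang 4.23 zax [ 0.002 -0.    -1.   ] q [-0.15  0.59  0.59  1.68 -0.38  0.99  0.65] F [-0.3 -0.1  0.3] w 0.0567
to go mm [ 371.9 -172.4   -1.6] frac [ 2.48  -1.149 -0.01 ]
turn frac -0.0387
```

View pics/s10.png

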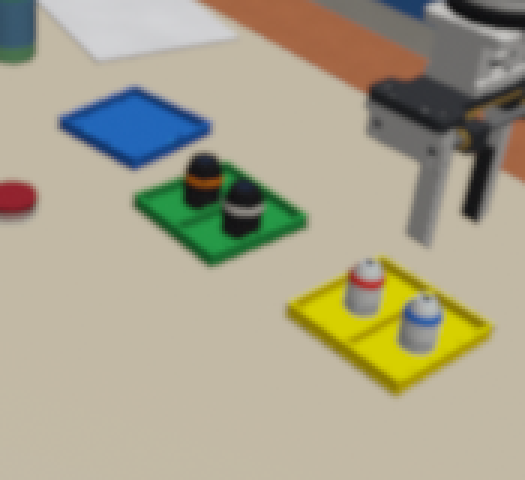

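Request:
arm_command([
  [[0.1,-0.05,0,0,1],[0.17,-0.08,0,0,1],[0.2,-0.1,0,0,1],[0.2,-0.1,0,0,1],[0.2,-0.1,0,0,1],[0.2,-0.09,0,0,1],[0.2,-0.09,0,0,1],[0.2,-0.09,0,0,1],[0.2,-0.09,0,0,1],[0.2,-0.09,0,0,1]],
])

```text
time_s: 34.1
tool_pos: [0.4904, 0.0351, 0.1168]
ee_rot: [-2.137, -2.302, 0.002]
ft_force: [-0.5, -0.7, 1.1]
grip_width: 0.094
```

Request:
arm_command([
  [[0.2,-0.09,0,0,1],[0.2,-0.09,0,0,1],[0.15,-0.06,0,0,1],[0.1,-0.05,0,0,1],[0.06,-0.03,0,0,1],[0,0,0,-0.0387,1],[0,0,0,0,1],[0,0,0,0,1]],
])

```text
time_s: 34.77
tool_pos: [0.4359, 0.1364, 0.1171]
ee_rot: [-1.997, -2.425, 0.001]
ft_force: [0.0, 0.2, -0.3]
grip_width: 0.0941
```

```bash
python3 - <<'E'
from h import *
p=manip.capture("wrist"); cv2.imwrite("pics/w11.png",p["color"]); P=cloud(p,p["z_map"]>0); print(fitc(P,.027,.004,.018,(.446,.122)))
m=(np.hypot(P[:,0]-.446,P[:,1]-.122)<.035)&(P[:,2]>.015)&(P[:,2]<.025); print(circ(P[m]))
togo(.446,.122,.003,11.2)
E
```

```text
(array([0.445 , 0.1224]), 123)
(0.44482892751693726, 0.12260265648365021, 0.027442719787359238)
t 34.82 tcp [0.4361 0.1361 0.1172] yang 10.96 zax [-0.001 -0.001 -1.   ] q [-0.96  0.2   0.58  2.19 -0.15  0.79 -0.09] F [-0.2 -0.2  0.7] w 0.0941
to go mm [-15.7   7.1 114.2] frac [-0.105  0.047  0.762]
turn frac -0.0013
```

View pics/w11.png

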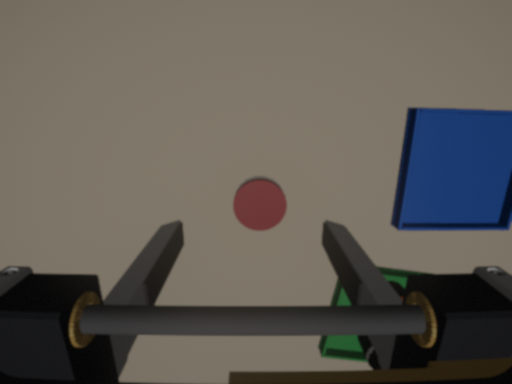

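The dish is at (260,204). I overshot slightly, so I'll correct, then descend.

Request:
arm_command([
  [[-0.05,0.023,0,0,1],[-0.053,0.022,0.05,0,1],[0,0,0.1,0,1],[0,0,0.13,0,1],[0,0,0.13,0,1],[0,0,0.12,0,1],[0,0,0.1,0,1],[0,0,0.06,0,1],[0,0,0.03,0,1],[0,0,0,0,1]],
])

```text
time_s: 35.65
tool_pos: [0.4458, 0.122, 0.009]
ee_rot: [-1.996, -2.426, 0.002]
ft_force: [-0.6, -0.2, -0.3]
grip_width: 0.094
```

Request:
arm_command([
  [[0,0,0.02,0,1],[0,0,0.01,0,0.8],[0,0,0,0,0.6],[0,0,0,0,0.5]],
])

```text
time_s: 35.98
tool_pos: [0.4461, 0.123, 0.0055]
ee_rot: [1.994, 2.428, 0.001]
ft_force: [-0.4, -0.1, 0.6]
grip_width: 0.0775
```

```bash
python3 - <<'E'
from h import *
p=manip.capture("wrist"); cv2.imwrite("pics/w12.png",p["color"])
togo(.4455,.1223,.003,11.2)
E
```

```text
t 36.03 tcp [0.4461 0.123  0.0055] yang 11.2 zax [ 0.  0. -1.] q [-0.79  0.43  0.46  2.25 -0.37  0.54  0.15] F [0.6 1.3 0.6] w 0.0734
to go mm [-0.5 -0.7  2.4] frac [-0.004 -0.005  0.016]
turn frac 0.0
```

View pics/w12.png

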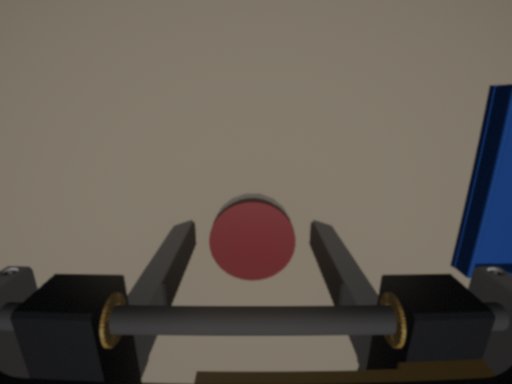

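Request:
arm_command([
  [[-0.004,-0.004,0.014,0,0.4],[0,0,0,0,0.3],[0,0,0,0,0.2],[0,0,0,0,-1],[0,0,0,0,-1],[0,0,0,0,-1],[0,0,0,0,-1],[0,0,0,0,-1],[0,0,0,0,-1]],
], force=15)

```text
time_s: 36.78
tool_pos: [0.4454, 0.122, 0.003]
ee_rot: [-1.994, -2.428, 0.0]
ft_force: [-0.4, -0.1, 0.3]
grip_width: 0.0537
```

Request:
arm_command([
  [[0,0,0,0,-1],[0,0,0,0,-1]],
])

```text
time_s: 36.95
tool_pos: [0.4454, 0.122, 0.003]
ee_rot: [-1.994, -2.428, 0.0]
ft_force: [1.0, 0.0, 2.5]
grip_width: 0.0534
```

Request:
arm_command([
  [[0,0,-0.04,0,-1],[0,0,-0.08,0,-1],[0,0,-0.1,0,-1],[0,0,-0.12,0,-1],[0,0,-0.1,0,-1],[0,0,-0.06,0,-1],[0,0,0,0,-1],[0,0,0,0,-1]],
])

```text
time_s: 37.62
tool_pos: [0.4454, 0.1224, 0.0781]
ee_rot: [1.994, 2.428, 0.001]
ft_force: [0.2, -0.2, -1.4]
grip_width: 0.0536
```

```bash
python3 - <<'E'
from h import *
p=manip.capture("side"); cv2.imwrite("pics/s12.png",p["color"][120:270,170:330].repeat(3,0).repeat(3,1))
z=p["z_map"]; hsv=cv2.cvtColor(p["color"],cv2.COLOR_BGR2HSV);P=cloud(p,z>0); r,c=np.nonzero(z>0)
b=((hsv[r,c,0]<8)|(hsv[r,c,0]>168))&(hsv[r,c,1]>120)&(np.hypot(P[:,0]-.4455,P[:,1]-.122)<.04)
print(np.percentile(P[b,2],[5,50,95]),b.sum())
togo(.647,.195,.09,11.2)
E
```

```text
[0.09123834 0.09468956 0.09638036] 120
t 37.67 tcp [0.4451 0.1222 0.0776] yang 11.22 zax [-0.  0. -1.] q [-0.89  0.29  0.56  2.21 -0.24  0.7   0.03] F [-0.1 -0.4  0. ] w 0.0538
to go mm [ 32.1 212.2 -12.4] frac [ 0.214  1.415 -0.083]
turn frac 0.0001
```

View pics/s12.png

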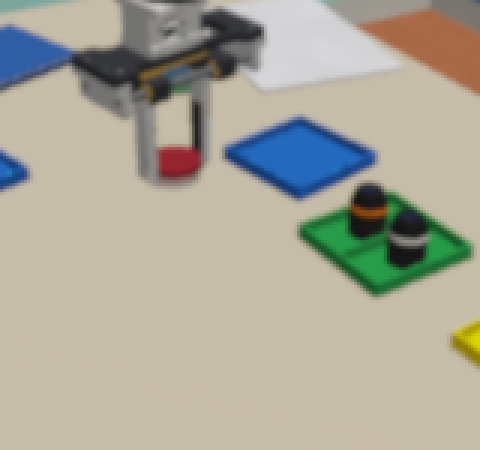

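Request:
arm_command([
  [[0.01,0.075,0,0,-1],[0.02,0.15,0,0,-1],[0.03,0.18,0,0,-1],[0.03,0.2,0,0,-1],[0.03,0.2,0,0,-1],[0.03,0.2,0,0,-1],[0.03,0.18,0,0,-1],[0.024,0.14,0,0,-1],[0.01,0.09,0,0,-1],[0,0,0,0,-1]],
])

```text
time_s: 38.5
tool_pos: [0.6496, 0.1955, 0.076]
ee_rot: [1.993, 2.428, -0.002]
ft_force: [-0.5, -0.2, -0.5]
grip_width: 0.0533
```

Request:
arm_command([
  [[0,0,0,0,-1],[0,0,0,0,-1]],
])

```text
time_s: 38.67
tool_pos: [0.6467, 0.1941, 0.0769]
ee_rot: [-1.994, -2.427, 0.003]
ft_force: [-0.5, -0.1, -0.7]
grip_width: 0.0535
```

```bash
python3 - <<'E'
from h import *
p=manip.capture("wrist"); cv2.imwrite("pics/w13.png",p["color"])
togo(.647,.195,.017,11.2)
E
```

```text
t 38.72 tcp [0.6466 0.1943 0.0773] yang 11.18 zax [-0.001 -0.    -1.   ] q [-0.74  0.61  0.5   1.73 -0.36  0.9   0.11] F [ 0.1  0.5 -0.9] w 0.0537
to go mm [ 0.6  0.6 60.3] frac [0.004 0.004 0.402]
turn frac -0.0001
```

View pics/w13.png

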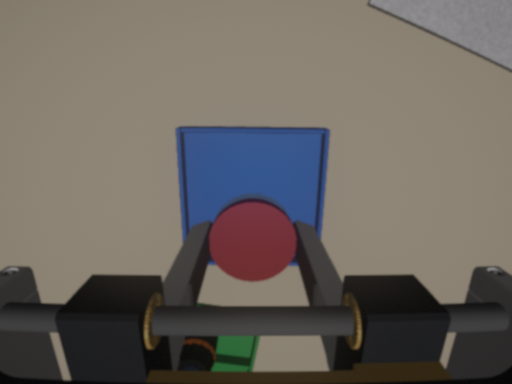

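The dish is aligned over the far blue tray. Lowering.

Request:
arm_command([
  [[0,0,0.05,0,-1],[0,0,0.1,0,-1],[0,0,0.1,0,-1],[0,0,0.08,0,-1],[0,0,0.04,0,-1],[0,0,0.03,0,-1],[0,0,0,0,-1],[0,0,0,0,-1],[0,0,0,0,-1]],
])

```text
time_s: 39.47
tool_pos: [0.6478, 0.1948, 0.0185]
ee_rot: [1.994, 2.427, 0.001]
ft_force: [0.3, 0.2, 0.1]
grip_width: 0.0537
```

```bash
python3 - <<'E'
from h import *
p=manip.capture("wrist"); cv2.imwrite("pics/w14.png",p["color"])
togo(.647,.195,.0085,11.2)
E
```

```text
t 39.52 tcp [0.6478 0.1948 0.0186] yang 11.2 zax [ 0.001  0.    -1.   ] q [-0.72  0.68  0.46  1.75 -0.4   0.8   0.14] F [ 0.2 -0.3 -0.8] w 0.0537
to go mm [ 0.3 -0.8 10.1] frac [ 0.002 -0.005  0.067]
turn frac -0.0
```

View pics/w14.png

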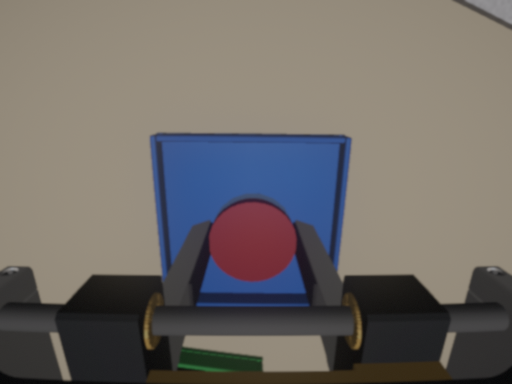

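Request:
arm_command([
  [[0,0,0.03,0,-1],[0,0,0.025,0,-1],[0,0,0.012,0,-1],[0,0,0,0,-1],[0,0,0,0,-1],[0,0,0,0,-1]],
])

```text
time_s: 40.02
tool_pos: [0.6474, 0.1947, 0.008]
ee_rot: [1.994, 2.428, -0.0]
ft_force: [-0.5, 0.4, -0.3]
grip_width: 0.0537
```

Request:
arm_command([
  [[0,0,0.005,0,-1],[0,0,0,0,-1],[0,0,0,0,-1]],
])

```text
time_s: 40.27
tool_pos: [0.6474, 0.1948, 0.0072]
ee_rot: [1.994, 2.428, -0.0]
ft_force: [0.2, -1.0, -1.2]
grip_width: 0.0534
```

Request:
arm_command([
  [[0,0,0.005,0,-1],[0,0,0,0,-1],[0,0,0,0,-1]],
])

```text
time_s: 40.52
tool_pos: [0.6475, 0.1948, 0.007]
ee_rot: [-1.994, -2.427, -0.001]
ft_force: [-3.0, -0.8, 8.5]
grip_width: 0.0535
```

Request:
arm_command([
  [[0,0,-0.003,0,-1],[0,0,0,0,0.17],[0,0,0,0,0.25],[0,0,0,0,0.4],[0,0,0,0,0.45],[0,0,0,0,0.45],[0,0,0,0,0.45]],
])

```text
time_s: 41.1
tool_pos: [0.6473, 0.1947, 0.0068]
ee_rot: [-1.994, -2.428, 0.0]
ft_force: [0.1, 0.4, 0.3]
grip_width: 0.0683
```

Request:
arm_command([
  [[0,0,-0.03,0,0.45],[0,0,-0.07,0,0.45],[0,0,-0.1,0,0.45],[0,0,-0.14,0,0.45],[0,0,-0.14,0,0.45],[0,0,-0.14,0,0.45],[0,0,-0.12,0,0.45],[0,0,-0.08,0,0.45],[0,0,0,0,0.45],[0,0,0,0,0.45]],
])

```text
time_s: 41.93
tool_pos: [0.6476, 0.195, 0.1307]
ee_rot: [1.994, 2.427, 0.002]
ft_force: [0.2, -0.1, -0.3]
grip_width: 0.068
```

```bash
python3 - <<'E'
from h import *
p=manip.capture("side"); cv2.imwrite("pics/s15.png",p["color"]); w=manip.capture("wrist"); cv2.imwrite("pics/w15.png",w["color"])
P=cloud(p,p["z_map"]>0); W=cloud(w,w["z_map"]>0)
for n,r,c in (("orange",.02,(.622,.035)),("white",.02,(.6235,-.0255)),("red",.016,(.64,-.175)),("blue",.016,(.645,-.236)),("dish",.027,(.6475,.195))):
    h=.022 if n=="dish" else .033
    Q=P[np.hypot(P[:,0]-c[0],P[:,1]-c[1])<r]; print(n,fitc(P,r,.008,h,c),"top z",np.percentile(Q[Q[:,2]<.08][:,2],98))
m=(np.hypot(W[:,0]-.6475,W[:,1]-.195)<.035)&(W[:,2]>.019)&(W[:,2]<.03); print("dish top wrist",circ(W[m]),W[m][:,2].mean(),W[m][:,2].std())
for q in ("bottle_center","tumbler_center"):
    d=manip.cut_out(p,q)[0]; Q=cloud(p,d["pixels"]); z=Q[:,2]; print(q,np.round(Q[z>np.percentile(z,97)-.012].mean(0),4))
st()
E
```

```text
orange (array([0.6221, 0.0353]), 122) top z 0.055364139389262816
white (array([ 0.6244, -0.0263]), 142) top z 0.05576013382382474
red (array([ 0.6404, -0.1739]), 122) top z 0.05220857910186262
blue (array([ 0.6459, -0.2352]), 127) top z 0.05225047762525581
dish (array([0.6495, 0.1945]), 60) top z 0.02600510977824309
dish top wrist (0.6461604833602905, 0.19519753754138947, 0.02755141071975231) 0.0242956852391857 0.0008016445234717728
bottle_center [0.6204 0.4377 0.179 ]
tumbler_center [ 0.6073 -0.4315  0.0805]
t 42.13 tcp [0.6468 0.1946 0.1288] yang 11.2 zax [-0.002 -0.001 -1.   ] q [-0.77  0.55  0.53  1.69 -0.32  0.99  0.08] F [ 0.1 -0.7  0.5] w 0.068
```

View pics/s15.png

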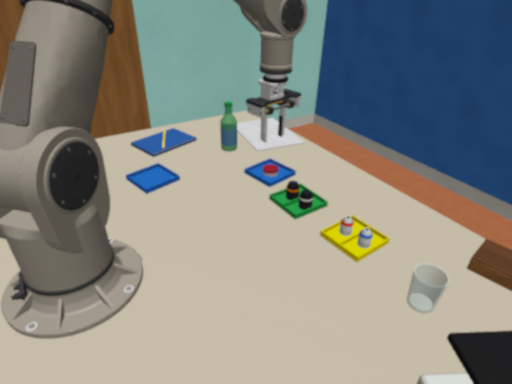

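View pics/w15.png

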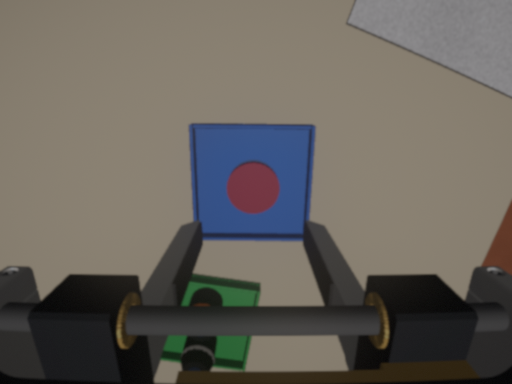

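All five parts are in place at the right heights: eyepiece tops are at about 54 mm, objectives at 52 mm and the dish at 24 mm. The bottle and glass haven't moved. Handing in.

```bash
python3 -c "
from cell import manip
print(manip.hand_in())"
```

```text
the job is handed in; nothing more can be done
None
```

All five parts are put away, in the order asked, and I handed the job in at about 42 s of the 112 s allowed.

- **Eyepieces:** orange and white each stand in their own bay of the green tray.
- **Objectives:** red and blue each stand in their own bay of the yellow tray.
- **Dish:** it lies flat, centred in the blue tray farthest from the base.

**Last checks:** the eyepiece and objective tops read about 55 mm and 52 mm, and the dish top about 24 mm, which fits each part standing on its tray floor. All five are within about 3 mm of where I aimed. The bottle and glass read within about 1 mm of where they started. The jaws were open about 68 mm, with the fingertips about 13 cm above the table and touching nothing.

**What went less well:**
- **Red objective grasp:** the lift began before the jaws had fully closed, so it was held about 5 mm lower than planned. I measured the offset and allowed for it when lowering.
- **Set-down force:** each part was pressed down with about 8–17 N before I eased off and let go. The orange eyepiece was the highest.
- **Camera agreement:** the cameras differed by 2–3 mm on part positions, and by up to about 9 mm on the first top-camera fit of the dish. I used the side and wrist views where they agreed.

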